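# Tip a pulled capacitor out of its tray into the catch box

### The arm

A 6-joint arm with a two-finger parallel gripper is mounted at the origin on the work surface. World frame = base frame: x ahead of the robot, y to its left, z up, the work surface at z = 0. Lengths are in m, angles in rad, forces in N, time in s.
With the tool pointing down it reaches from about 0.425 to 0.95 m from the base axis. Payload 3.5 kg.
Tool frame: the origin (TCP) lies midway between the tips of the shut fingers; the grasp point (between the pads) lies 19 mm behind it; z points along the fingers, y is the line along which they close (so a half turn about z gives the same grasp; the last joint's range is limited). The gripper opens to 85 mm and grips with 20 to 120 N. Pads are 22 mm wide; open, the fingers measure 114 mm over their backs; the gripper's body (76 mm by 85 mm) begins 54 mm behind the grasp point. The pads swing forward as they close: fully open they stand 13 mm farther back than shut.
Start: joints at [-1.29, 0.286, 1.577, -0, 1.279, -0.15], TCP at [0.282, -0.613, 0.231] pointing down, gripper open.
Joint ranges: [-2.77, 2.77], [-0.9, 2.22], [0.21, 2.48], [-1.53, 4.67], [0.24, 2.81], [-2.84, 2.84]. Speed limits (rad/s): [2.79, 2.79, 3.14, 3.14, 3.14, 3.14].

### API

Orientations are given as a unit quaternion [x, y, z, w].
In Python, from plant import * gives the robot as it stands.
- The arm moves only by the tool move_arm, never from a script. Its argument "moves" is a list of rows, each a list of 3 entries, a list of its own where there are three numbers: the opening, from 0 (shut) to 1 (fully open), then the shift along the tool's x, y, z in m, then the turn, a rotation vector about the tool's x, y, z in rad. A call has exactly 10 rows; each row shifts and turns the commanded pose from where the row before left it, along the tool's axes as they then stand; what a row does not reach is not made up. A row lasts 1/12 s, in which the tool goes at most 41.7 mm and 7.16 degrees, less where a joint would pass 70% of its speed; a pose out of reach is approached as far as the arm can. A call is refused whole if a number of a shift passes 0.0417 or a number of a turn 0.125, either way. A call with a gripper value outside its range is refused whole. The fingers move at their own pace and stop on an object; "grip_force" is the grip in N (left out, the last holds). Time passes only in rows, so rows that do not move let the fingers close, or fill a call up. It gives the time, the measured TCP pose, the force, the opening and the grip force at its end, in the units of the state.
- get_state(): the state, without advancing time (a new reading comes with each control period).
- read_camera(name): name is "scene" or "side" or "wrist"; returns the picture (400x640x3 uint8, red, green, blue); there is no depth.
- camera_params(name): a dict with "fx", "fy", "cx", "cy" (pixels), "k1" (the pictures are not rectified: a ray, as slopes to the right and down, at radius r is drawn at 1 + k1 r^2 times it, then the intrinsics apply), "rvec" (rotation vector, rad) and "tvec" (3), from world to camera coordinates, as OpenCV has them; the wrist camera has in their place "tool_from_camera" (4x4, takes a point from camera to tool coordinates, whose origin is the TCP and whose axes are the flange's). Camera axes: x right, y down, z forward; pixel columns grow to the right and rows downward; lengths in m; the calibration is good to about 2 mm. A picture is of the moment at which its call begins: read the wrist's pose just before it. camera_params takes no time and is no camera call.
- sign_off(): hands the job in; it is judged then, once.
The state is a dict: "time": time; "qpos": joint angles; "dq": joint speeds; "joint_efforts": joint torques, N m; "eef_pos": TCP position; "tcp_rot": TCP orientation; "contact_force": force on the tool from outside, world axes, zero at the start; "wrist_torque": the same for the moment, N m; "opening": opening from 0.0 (shut) to 1.0 (fully open); "finger_force": force on a finger pad.
Only numpy, scipy, OpenCV 4.12 (cv2) and the standard library are available. Lean on these libraries where they do the work, as an engineer would, in place of code of your own. Each camera call takes 0.05 s, during which the arm holds its last target. There are 200 camera calls.

### The job

The big capacitor pulled from the television's power board lies in the steel scoop tray and may still hold a charge, so do not touch it with the robot. Carry the tray by its handle bar to the grey box without dividers, tip it there mouth down to about 40 degrees and hold that for two seconds, so that the capacitor rolls out into the box; never tip it past 60 degrees. Then set the tray back level and square on the middle of its black rubber mat, let go, and leave the other things on the bench as they are.

Things in the scene. Friction and masses are not known exactly. Their poses are not given: they have to be found in the camera images.
- tray_handle (a point): Middle of the handle bar of the loose steel scoop tray (0.26 kg), 85 mm above its flat underside, over its middle. The bar runs along y: 84 mm long, 20 mm thick (x), 30 mm tall; room for fingers below and beside it. Tray 122 (x) x 92 (y) x 100 mm tall. Axes are the tray's: z up, open mouth at -x, closed rear wall at +x. Side walls 58 mm tall; flat base from 40 mm before the bar to 60 mm behind.
- tray_mouth (a point): Middle of the sill of the tray's open mouth, 60 mm before (-x) the bar's middle and 47 mm below it; same axes. The floor rises 20 degrees to this sill from a valley 25 mm behind the bar, so the capacitor lies still while the tray is level and rolls out once the mouth is tipped down well past 20 degrees.
- capacitor_center (a point): Centre of the loose round capacitor, a black cylinder with a bare aluminium end, 35 mm in diameter, 60 mm long, about 75 g. Its y axis is its length. It starts lying across the tray's valley, parallel to the handle bar, about 23 mm behind it.
- catch_box_in (a point): Centre of the inner floor (4 mm above the bench) of the catch box: fixed grey plastic open box with no dividers, outside 180 (x) x 170 (y) x 60 mm tall, walls 4 mm. Axes along its sides.
- mat: Fixed black rubber mat, 170 (x) x 150 (y) x 4 mm thick: the tray's place. Origin at the centre of its underside (on the bench, z = 0); the tray starts on it with its x roughly along the mat's x.
- parts_box: Fixed grey plastic box with dividers, 180 x 170 x 45 mm, origin at the centre of its underside; not the one to use.
- screwdriver_a: Loose bystander: screwdriver with green handle, 190 mm, lying flat; origin at its underside. Leave it alone.
- screwdriver_b: Loose bystander: screwdriver with orange handle, 170 mm, lying flat; origin at its underside. Leave it alone.
- tumbler: Loose bystander: glass tumbler, 70 mm across, 95 mm tall; origin at its underside. Leave it alone.
- flux_jar: Loose bystander: closed white jar, 60 mm across, 70 mm tall; origin at its underside. Leave it alone.
Things that resemble listed ones, but are neither listed nor needed, are in the scene too. What is shaped like the part that bears tray_handle but yellow is not meant.

How it is judged:
On the way:
1. the tray is held tipped at about 40 degrees (31 to 49) over the catch box for a second (angle between tray_handle's own z axis and vertical between 0.54 and 0.86 rad and horizontal distance between tray_handle and catch_box_in below 0.18 m and height (world z) of tray_handle above 0.12 m), for 1 s.
At the end, for the whole second after the job is handed in: The capacitor lies at rest inside the catch box; the tray stands level (within 3.4 degrees) and at rest on its mat, its handle within 30 mm of the mat's centre and its long sides within 15 degrees of the mat's x (x of capacitor_center in the frame of catch_box_in between -0.086 and 0.086 m and y of capacitor_center in the frame of catch_box_in between -0.081 and 0.081 m and z of capacitor_center in the frame of catch_box_in between 0.005 and 0.045 m and horizontal distance between tray_handle and mat below 0.03 m and height (world z) of tray_handle between 0.084 and 0.094 m and angle between tray_handle's own z axis and vertical below 0.06 rad and angle between the x axis of tray_handle and the x axis of mat, either way round below 0.26 rad and linear speed of tray below 0.02 m/s and linear speed of capacitor below 0.05 m/s); the robot touches nothing.
It fails at once if the robot touches the capacitor (contact force between any of the fingers, the arm and capacitor above 0.3 N).
It fails at once if the tray is tipped past 60 degrees (angle between tray_handle's own z axis and vertical above 1.06 rad).
It fails at once if a bystander is pushed more than 30 mm away (distance of any of screwdriver_a, screwdriver_b, tumbler, flux_jar from where it was at the start of the episode above 0.03 m).
It also fails if it takes over 70 s, if anything falls off the work surface, if the arm or the gripper's body presses on something with over 40 N, if the wrist force passes 120 N, or if a joint passes its speed limit or range.

## Working session

There is one attempt and no reset: what is moved stays moved. The work goes in short steps, Python scripts to look and compute and a tool call to move; the robot and the scene stay as the last step left them, time stands still between calls to the robot, and variables do not carry over. Pictures are saved under pics/ and viewed, at most 10 in all, crops included, and the job is handed in when it is done.

Besides the shell and the picture viewer there is one more tool, called as name(argument=value, ...) on one line, values as JSON. move_arm: Moves the arm, as the interface text tells. Its arguments: {"type":"object","properties":{"moves":{"type":"array"},"grip_force":{"type":"number"}},"required":["moves"]}

```bash
mkdir -p pics; ls
python3 - <<'E'
from plant import *
import cv2
s=get_state();print(s)
for n in("scene","side","wrist"):
    im=read_camera(n);cv2.imwrite(f"pics/{n}0.png",im[:,:,::-1]);print(camera_params(n))
E
```

```text
pics
{'time': 0.0, 'qpos': array([-1.28999920e+00,  2.87173608e-01,  1.57814410e+00, -4.62462659e-06,
        1.27860610e+00, -1.49992506e-01]), 'dq': array([ 0.00085776,  0.00112549,  0.00098816,  0.00011427, -0.00040519,
       -0.00172   ]), 'joint_efforts': array([ 2.32362181e-04, -4.05980945e+01, -2.92626125e+01, -1.11345289e-04,
        5.77364874e-03, -3.69952645e-06]), 'eef_pos': array([ 0.28172202, -0.61268919,  0.2299597 ]), 'tcp_rot': array([ 9.76891278e-01,  2.13733646e-01, -7.83859453e-05, -1.16294120e-03]), 'contact_force': array([-0.42353993, -1.55058755,  0.73325157]), 'wrist_torque': array([ 0.00425266, -0.02870388, -0.00643742]), 'finger_force': 0.0, 'opening': 0.9978574157856367}
{'fx': 413.9852713778453, 'fy': 413.9852713778453, 'cx': 315.3894683253856, 'cy': 195.49009054923505, 'k1': 0.015683144829064972, 'rvec': array([ 1.37539088,  2.22000378, -0.8821103 ]), 'tvec': array([ 0.22452723, -0.23764719,  1.48555522])}
{'fx': 376.86193660045546, 'fy': 376.86193660045546, 'cx': 316.08632915227594, 'cy': 200.0763452784164, 'k1': -0.04762903295711633, 'rvec': array([ 0.51503167, -2.54555115,  1.41573155]), 'tvec': array([0.40033682, 0.18644018, 0.87441093])}
{'fx': 315.70564545599854, 'fy': 315.70564545599854, 'cx': 317.75129277705497, 'cy': 204.13837466678478, 'k1': -0.039963131778596304, 'tool_from_camera': array([[ 8.13367758e-04, -9.57054657e-01, -2.89906402e-01,
         7.45177603e-02],
       [ 9.99999352e-01,  5.47595625e-04,  9.97867884e-04,
        -4.54524991e-04],
       [-7.96262628e-04, -2.89907026e-01,  9.57054483e-01,
        -1.43450015e-01],
       [ 0.00000000e+00,  0.00000000e+00,  0.00000000e+00,
         1.00000000e+00]])}
```

View pics/scene0.png

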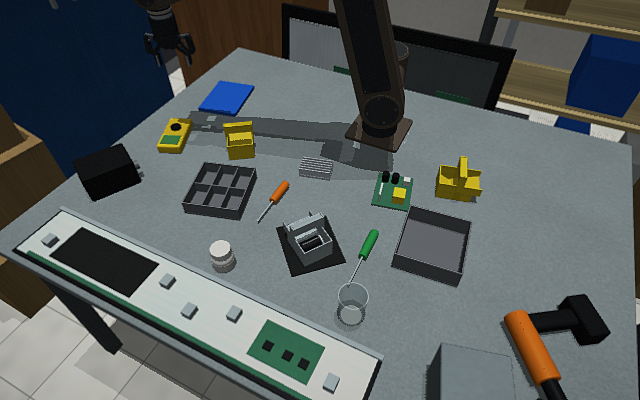

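View pics/side0.png

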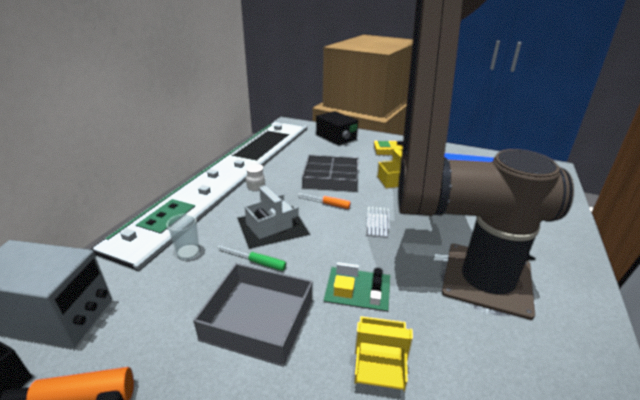

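The scene view shows the steel tray on its black mat at about (310,240). Lookalikes are the yellow trays at (239,140) and (459,180), which aren't meant because they're yellow. The undivided box is at (432,245) and the divided one at (220,190). The side view agrees: tray (272,215), open box (257,310). I'll confirm with an enlarged crop and measure the mat and box.

```bash
cat > h.py <<'E'
import numpy as np,cv2
from scipy.spatial.transform import Rotation as R
from plant import *
def cam(n,s=None):
    """camera centre, world_from_cam rotation, params"""
    p=camera_params(n)
    if n=="wrist":
        T=p["tool_from_camera"];W=R.from_quat(s["tcp_rot"]).as_matrix()
        return s["eef_pos"]+W@T[:3,3],W@T[:3,:3],p
    M=cv2.Rodrigues(p["rvec"])[0];return -M.T@p["tvec"],M.T,p
def ray(n,uv,s=None):
    c,M,p=cam(n,s);d=(np.array(uv,float)-[p["cx"],p["cy"]])/[p["fx"],p["fy"]];x=d.copy()
    for _ in range(10): x=d/(1+p["k1"]*(x@x))
    return c,M@np.array([*x,1])
def onz(n,uv,z,s=None):
    c,d=ray(n,uv,s);return c+d*(z-c[2])/d[2]
def proj(n,P,s=None):
    c,M,p=cam(n,s);q=M.T@(np.array(P)-c);x=q[:2]/q[2];return x*(1+p["k1"]*(x@x))*p["fx"]+[p["cx"],p["cy"]]
E
python3 - <<'E'
from h import *
a=cv2.imread("pics/scene0.png")[195:290,265:355];b=cv2.imread("pics/side0.png")[175:255,225:325]
k=cv2.INTER_CUBIC
cv2.imwrite("pics/crop1.png",np.hstack([cv2.resize(a,(400,400*95//90),interpolation=k)[:400],cv2.resize(b,(400,320),interpolation=k) if 0 else cv2.copyMakeBorder(cv2.resize(b,(400,320),interpolation=k),0,80,0,0,0)]))
im=cv2.imread("pics/scene0.png");
for nm,(x0,y0,x1,y1) in dict(mat=(265,195,355,290),box=(385,200,480,290)).items():
    g=im[y0:y1,x0:x1].max(2);m=((g<(60 if nm=="mat" else 112))*255).astype(np.uint8)
    cs,_=cv2.findContours(m,0,2);c=max(cs,key=cv2.contourArea)
    h=cv2.convexHull(c)[:,0]+[x0,y0];q=cv2.approxPolyDP(h,4,True)[:,0];print(nm,q.tolist())
    z=.004 if nm=="mat" else .06
    print(np.round([onz("scene",p,z) for p in q],3))
    print(g[::12,::12])
E
```

```text
mat [[325, 216], [345, 262], [291, 276], [276, 228]]
[[ 0.455  0.008  0.004]
 [ 0.575  0.124  0.004]
 [ 0.676  0.017  0.004]
 [ 0.557 -0.098  0.004]]
[[134 184 141 140 132 134 133 139]
 [130 140 140 140 133 139 139 137]
 [130 132 136 174 168  23 137 136]
 [127  11 120  60 184 195 132 131]
 [134 130  45  13  29 196  24 137]
 [134 131  28  61  64  67  28 135]
 [137 139  19  30  29   0 136 137]
 [135 136 140 142 136 133 132 115]]
box [[385, 200], [409, 200], [470, 220], [456, 287], [391, 266]]
[[0.37  0.154 0.06 ]
 [0.34  0.214 0.06 ]
 [0.338 0.383 0.06 ]
 [0.559 0.399 0.06 ]
 [0.571 0.243 0.06 ]]
[[104  90  95 132 129 136  54  82]
 [137 138  26  42  32 139 136 133]
 [138 136 106 107  34  42  42  30]
 [136 136 105 106 106 105 105  93]
 [133  30 105 106 106 105 105 134]
 [129  40  39  85 106 106 105 139]
 [129 126  32  41  42  41 137 136]
 [135 127 132 132 138 118  29 133]]
```

View pics/crop1.png

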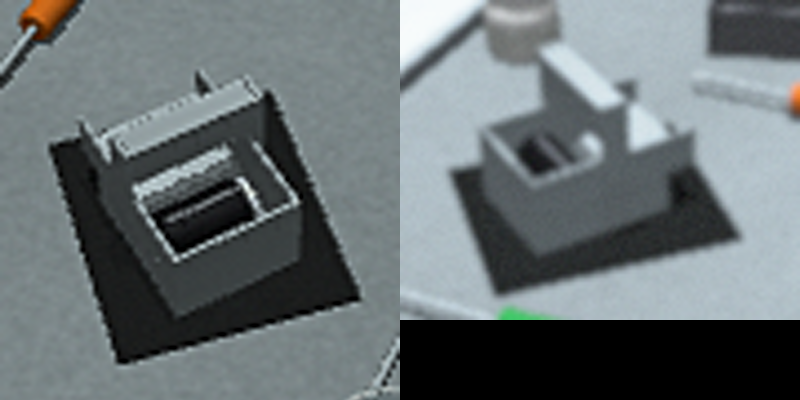

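The crop confirms it: a steel tray with its bar across, the black capacitor behind the bar (crop 205,215), rear wall toward lower right, and mouth toward upper left (toward the robot). Next I'll measure the bar and the box.

Run:
```python
from h import *
im=cv2.imread("pics/scene0.png");sd=cv2.imread("pics/side0.png")
# bar ends from the crop (top face z=.104)
s=90/400
e=[onz("scene",(265+u*s,195+v*s),.104) for u,v in((109,145),(257,87))]
d=e[1]-e[0];print("bar",np.round(e,3),np.mean(e,0).round(3),np.linalg.norm(d).round(3),np.degrees(np.arctan2(d[1],d[0])).round(1))
# box rim: dark walls closed mask incl. floor, scene: far rim corners at .06, near bottom corners at 0
for n,a,(x0,y0,x1,y1) in(("scene",im,(385,200,480,292)),("side",sd,(190,258,320,362))):
    g=a[y0:y1,x0:x1].astype(int);m=((g.max(2)<115)&(g.max(2)-g.min(2)<25)).astype(np.uint8)*255
    m=cv2.morphologyEx(m,cv2.MORPH_OPEN,np.ones((5,5)))
    cs,_=cv2.findContours(m,0,2);c=max(cs,key=cv2.contourArea)
    q=cv2.approxPolyDP(cv2.convexHull(c)[:,0]+[x0,y0],3,True)[:,0]
    for p in q: print(n,p,onz(n,p,.06)[:2].round(3),onz(n,p,0)[:2].round(3))
```

```text
bar [[ 0.606 -0.02   0.104]
 [ 0.53   0.036  0.104]] [0.568 0.008 0.104] 0.095 143.5
scene [410 207] [0.364 0.225] [0.308 0.217]
scene [469 221] [0.342 0.382] [0.285 0.385]
scene [457 286] [0.555 0.4  ] [0.513 0.405]
scene [392 267] [0.573 0.246] [0.532 0.239]
side [311 293] [0.34  0.252] [0.363 0.199]
side [312 303] [0.328 0.276] [0.35  0.225]
side [287 361] [0.316 0.41 ] [0.336 0.373]
side [267 361] [0.347 0.423] [0.37  0.388]
side [198 339] [0.48  0.433] [0.518 0.399]
side [195 323] [0.507 0.406] [0.548 0.369]
```

Box centre is about (0.438, 0.312), yaw 6.5°. Bar is about (0.568, 0.008), tray x ~44–53°. I'll move above the tray and look from the wrist.

move_arm(moves=[[1,[0.026,-0.0222,-0.002],[0,0,0]],[1,[0.026,-0.0222,-0.002],[0,0,0]],[1,[0.026,-0.0222,-0.002],[0,0,0]],[1,[0.026,-0.0222,-0.002],[0,0,0]],[1,[0.026,-0.0222,-0.002],[0,0,0]],[1,[0.026,-0.0222,-0.002],[0,0,0]],[1,[0.026,-0.0222,-0.002],[0,0,0]],[1,[0.026,-0.0222,-0.002],[0,0,0]],[1,[0.026,-0.0222,-0.002],[0,0,0]],[1,[0.026,-0.0222,-0.002],[0,0,0]]], grip_force=60)

```text
time: 0.98
eef_pos: [0.4257, -0.3012, 0.2511]
tcp_rot: [0.977, 0.214, -0.0, -0.0]
contact_force: [0.7, 1.1, 0.2]
opening: 1.001
finger_force: 0.0
```

move_arm(moves=[[1,[0.026,-0.0222,0],[0,0,0]],[1,[0.026,-0.0222,0],[0,0,0]],[1,[0.026,-0.0222,0],[0,0,0]],[1,[0.026,-0.0222,0],[0,0,0]],[1,[0.026,-0.0222,0],[0,0,0]],[1,[0.026,-0.0222,0],[0,0,0]],[1,[0.026,-0.0222,0],[0,0,0]],[1,[0.026,-0.0222,0],[0,0,0]],[1,[0.026,-0.0222,0],[0,0,0]],[1,[0.026,-0.0222,0],[0,0,0]]])

```text
time: 1.82
eef_pos: [0.5692, 0.009, 0.251]
tcp_rot: [0.977, 0.214, -0.0, -0.0]
contact_force: [0.0, -0.6, 0.5]
opening: 1.003
finger_force: 0.0
```

move_arm(moves=[[1,[0,0,0],[0,0,-0.12]],[1,[0,0,0],[0,0,-0.12]],[1,[0,0,0],[0,0,-0.12]],[1,[0,0,0],[0,0,-0.12]],[1,[0,0,0],[0,0,-0.12]],[1,[0,0,0],[0,0,-0.12]],[1,[0,0,0],[0,0,-0.12]],[1,[0,0,0],[0,0,-0.12]],[1,[0,0,0],[0,0,-0.12]],[1,[0,0,0],[0,0,-0.12]]])

```text
time: 2.65
eef_pos: [0.5687, 0.0074, 0.2509]
tcp_rot: [0.683, 0.73, -0.0, -0.0]
contact_force: [0.1, -0.1, -0.5]
opening: 0.998
finger_force: 0.0
```

move_arm(moves=[[1,[0,0,0],[0,0,-0.12]],[1,[0,0,0],[0,0,-0.12]],[1,[0,0,0],[0,0,-0.12]],[1,[0,0,0],[0,0,-0.12]],[1,[0,0,0],[0,0,-0.12]],[1,[0,0,0],[0,0,-0.12]],[1,[0,0,0],[0,0,0]],[1,[0,0,0],[0,0,0]],[1,[0,0,0],[0,0,0]],[1,[0,0,0],[0,0,0]]])

```text
time: 3.48
eef_pos: [0.5689, 0.0073, 0.2512]
tcp_rot: [0.386, 0.923, -0.0, -0.0]
contact_force: [-0.4, -0.3, -0.3]
opening: 1.0
finger_force: 0.0
```

Run:
```python
from h import *
s=get_state();im=read_camera("wrist");cv2.imwrite("pics/w1.png",im[:,:,::-1])
np.save("s1.npy",np.r_[s["eef_pos"],s["tcp_rot"]])
print(s["eef_pos"],R.from_quat(s["tcp_rot"]).as_matrix().round(3),s["qpos"],s["time"])
```

```text
[0.56890666 0.00729049 0.25124585] [[-0.702  0.712 -0.   ]
 [ 0.712  0.702  0.   ]
 [ 0.    -0.    -1.   ]] [-1.65476025e-01  3.82441493e-02  1.82067837e+00  9.50580888e-06
  1.28287190e+00 -9.43750803e-01] 3.4833
```

View pics/w1.png

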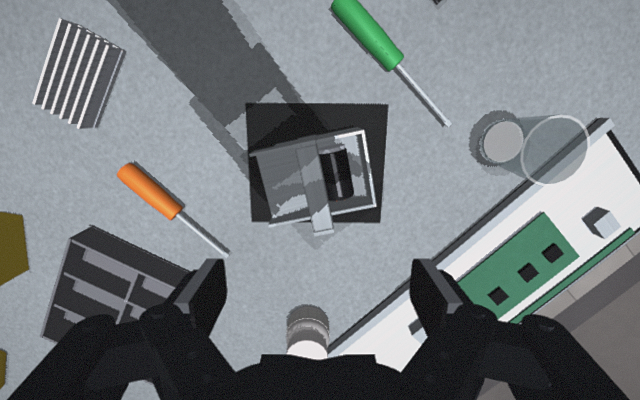

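The wrist view shows the mat at (247–388, 103–224), the steel bar from about (313,140) to (320,235), the capacitor at (337,172), and the rear wall at right (365,165). I'll enlarge it for exact bar corners.

Run:
```python
from h import *
a=cv2.imread("pics/w1.png")[95:245,240:395]
cv2.imwrite("pics/crop2.png",cv2.resize(a,None,fx=4,fy=4,interpolation=cv2.INTER_CUBIC))
v=np.load("s1.npy");s=dict(eef_pos=v[:3],tcp_rot=v[3:])
g=cv2.imread("pics/w1.png").max(2)
for r in(145,165,185,205,220): print(r,g[r,292:342])
m=((g<45)*255).astype(np.uint8);m[:90]=0;m[240:]=0;m[:,:240]=0;m[:,400:]=0
m=cv2.morphologyEx(m,cv2.MORPH_OPEN,np.ones((3,3)));c=max(cv2.findContours(m,0,2)[0],key=cv2.contourArea)
q=cv2.approxPolyDP(cv2.convexHull(c),5,True)[:,0];print(q.tolist());w=np.array([onz("wrist",p,.004,s) for p in q]);print(w.round(3),w.mean(0))
```

```text
145 [110 113 112 112 113 110 117 112 109 108 112 115 117 113 109 110 108 106
 100 101  98  99  98  98  81  91 104 107 111 104 107 108 110 107 107 103
  99 101 100  98  97  97  94  93  90  90  93  93 109 112]
165 [108 102 105 105 103 105  93  94 110 116 118 114 128 126 118 120 141 145
 144 146 147 149 146 147 146 147 148 133  92  48  31  26  28  28  30  28
  29  29  34  28  71  96 101 102  67  29  16  34  19  24]
185 [106 105 107 106 107 106 105 107 105 105 103 114 130 135 122 116 115 111
 113 113 112 110 106 112 109 113 110 108 112 114 113 110  87  56  30  36
  31  33  32  35  43  46  42  46 125 153 160 146  86  42]
205 [185 189 187 188 191 189 190 191 191 188 185 187 185 185 186 146 108 109
 112 113 110 113 114 109 108 108 105 110 109 110 109 104 112 154 209 183
 123  79  75  81  76  81  77  78  79  77  79  77  78  79]
220 [165 168 183 200 205 209 207 196 187 183 175 169 147 116 104  84  63  46
  46 133 160 194 205 202 200 205 204 202 200 197 197 200 198 199 200 199
 204 209 191 133  79  48  38  42  42  42  43  45  42  42]
[[327, 129], [248, 152], [288, 103], [314, 106]]
[[ 0.542  0.051  0.004]
 [ 0.492 -0.037  0.004]
 [ 0.488  0.04   0.004]
 [ 0.512  0.059  0.004]] [0.50851724 0.02867818 0.004     ]
```

View pics/crop2.png

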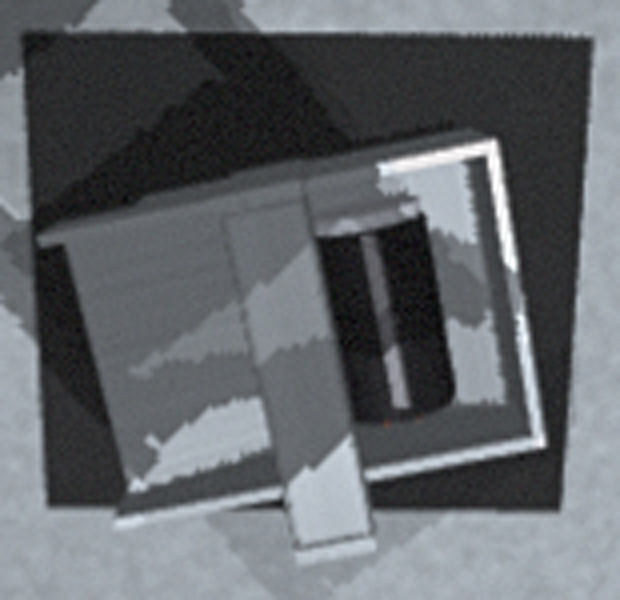

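The crop shows bar top corners at about (226,215), (309,200), (372,537), (297,545) and mat corners (22,35), (592,40), (560,510), (47,507). The capacitor is just behind the bar, at right.

Run:
```python
from h import *
v=np.load("s1.npy");s=dict(eef_pos=v[:3],tcp_rot=v[3:])
f=lambda L,z:np.array([onz("wrist",(240+(u+.5)/4-.5,95+(w+.5)/4-.5),z,s) for u,w in L])
ang=lambda d:np.degrees(np.arctan2(d[1],d[0]))%180
b=f([(226,215),(309,200),(372,537),(297,545)],.104)
print(b.round(4),"c",b.mean(0).round(4));print("thick",np.linalg.norm(b[1]-b[0]),np.linalg.norm(b[2]-b[3]),"len",np.linalg.norm(b[3]-b[0]),np.linalg.norm(b[2]-b[1]),"ang",ang(b[0]-b[3]),ang(b[1]-b[2]))
m=f([(22,35),(592,40),(560,510),(47,507)],.004)
print(m.round(4),"c",m.mean(0).round(4),"x",np.linalg.norm(m[1]-m[0]),np.linalg.norm(m[2]-m[3]),"y",np.linalg.norm(m[3]-m[0]),np.linalg.norm(m[2]-m[1]),"angx",ang(m[1]-m[0]),ang(m[2]-m[3]))
# rear wall top edge outer z=.062 and mouth
w=f([(497,140),(547,445)],.062);print("rear",w.round(4),ang(w[0]-w[1]))
W=R.from_quat(v[3:]).as_matrix();print("xtool ang",ang(W[:,0]))
```

```text
[[ 0.5279  0.0217  0.104 ]
 [ 0.539   0.0375  0.104 ]
 [ 0.6078 -0.0101  0.104 ]
 [ 0.5961 -0.0246  0.104 ]] c [0.5677 0.0061 0.104 ]
thick 0.019281920974799683 0.018620390099442222 len 0.0824798638936595 0.08363993507103046 ang 145.78833710392476 145.29571736348743
[[ 0.4517  0.0044  0.004 ]
 [ 0.573   0.1222  0.004 ]
 [ 0.6762  0.0157  0.004 ]
 [ 0.5552 -0.1023  0.004 ]] c [0.564 0.01  0.004] x 0.16906328823582317 0.1690627433615904 y 0.14864311680302814 0.14824112124134153 angx 44.14917487436502 44.28541250142219
rear [[0.5658 0.0791 0.062 ]
 [0.6359 0.0327 0.062 ]] 146.46592609016542
xtool ang 134.59170482460885
```

Sizes match: bar 19×83 mm, mat 169×148 mm. Bar centre is (0.5677, 0.0061) with direction 145.5°; mat centre is (0.564, 0.010) with x at 44.2°. I'll align and descend.

move_arm(moves=[[1,[0,-0.0017,0.01],[0,0,-0.095]],[1,[0,0,0.01],[0,0,-0.095]],[1,[0,0,0.015],[0,0,0]],[1,[0,0,0.015],[0,0,0]],[1,[0,0,0.015],[0,0,0]],[1,[0,0,0.015],[0,0,0]],[1,[0,0,0.01],[0,0,0]],[1,[0,0,0.01],[0,0,0]],[1,[0,0,0],[0,0,0]],[1,[0,0,0],[0,0,0]]])

```text
time: 4.37
eef_pos: [0.5676, 0.0061, 0.151]
tcp_rot: [0.296, 0.955, -0.0, -0.0]
contact_force: [0.6, 0.1, -0.0]
opening: 1.0
finger_force: 0.0
```

Run:
```python
from h import *
s=get_state();im=read_camera("wrist");cv2.imwrite("pics/w2.png",im[:,:,::-1])
W=R.from_quat(s["tcp_rot"]).as_matrix();print(s["eef_pos"],W.round(3))
print("to bar (tool)",W.T@(np.array([.5677,.0061,.095])-s["eef_pos"]))
for P in((.5677,.0061,.104),): print(proj("wrist",P,s))
```

```text
[0.5676291  0.00609342 0.15104997] [[-0.825  0.566 -0.001]
 [ 0.566  0.825  0.   ]
 [ 0.001 -0.    -1.   ]]
to bar (tool) [-9.71402554e-05  6.45398283e-05  5.60498961e-02]
[316.70002789 228.15685648]
```

View pics/w2.png

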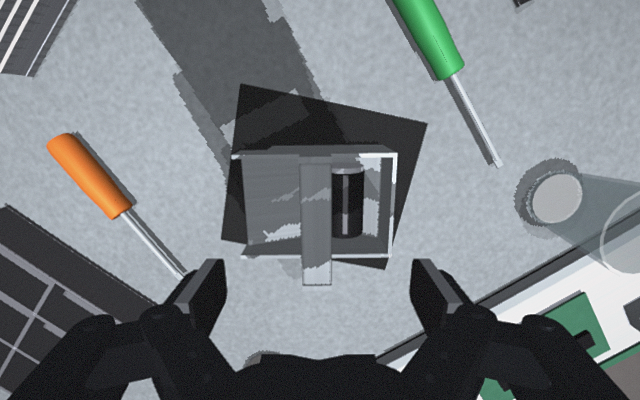

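The bar now stands vertical at column 317 (rows 160–287), centred between the fingers. I'll lower and close.

move_arm(moves=[[1,[0,0,0.015],[0,0,0]],[1,[0,0,0.015],[0,0,0]],[1,[0,0,0.015],[0,0,0]],[1,[0,0,0.015],[0,0,0]],[1,[0,0,0.01],[0,0,0]],[1,[0,0,0.005],[0,0,0]],[1,[0,0,0],[0,0,0]],[0.6,[0,0,0],[0,0,0]],[0.45,[0,0,0],[0,0,0]],[0.4,[0,0,0],[0,0,0]]], grip_force=60)

```text
time: 5.25
eef_pos: [0.5686, 0.006, 0.0776]
tcp_rot: [0.296, 0.955, 0.0, 0.001]
contact_force: [-0.6, 0.5, 0.5]
opening: 0.601
finger_force: 0.0
```

move_arm(moves=[[0.3,[0,0,0],[0,0,0]],[0.2,[0,0,0],[0,0,0]],[0,[0,0,0],[0,0,0]],[0,[0,0,0],[0,0,0]],[0,[0,0,0],[0,0,0]],[0,[0,0,0],[0,0,0]],[0,[0,0,0],[0,0,0]],[0,[0,0,0],[0,0,0]],[0,[0,0,0],[0,0,0]],[0,[0,0,0],[0,0,0]]])

```text
time: 6.08
eef_pos: [0.5679, 0.0057, 0.0767]
tcp_rot: [0.296, 0.955, -0.0, 0.0]
contact_force: [-2.4, -3.3, 5.0]
opening: 0.223
finger_force: 61.3
```

move_arm(moves=[[0,[0,0,-0.003],[0,0,0]],[0,[0,0,-0.007],[0,0,0]],[0,[0,0,-0.012],[0,0,0]],[0,[0,0,-0.015],[0,0,0]],[0,[0,0,-0.016],[0,0,0]],[0,[0,0,-0.016],[0,0,0]],[0,[0,0,-0.016],[0,0,0]],[0,[0,0,-0.015],[0,0,0]],[0,[0,0,-0.012],[0,0,0]],[0,[0,0,-0.008],[0,0,0]]])

```text
time: 6.92
eef_pos: [0.5683, 0.0064, 0.1983]
tcp_rot: [0.296, 0.955, 0.0, 0.001]
contact_force: [-0.3, -1.4, -2.7]
opening: 0.221
finger_force: 60.1
```

Run:
```python
from h import *
s=get_state();W=R.from_quat(s["tcp_rot"]).as_matrix()
for n in("wrist","scene"): im=read_camera(n);cv2.imwrite(f"pics/{n}3.png",im[:,:,::-1])
print(s["eef_pos"],s["contact_force"],s["qpos"],W.round(3))
# pour: mouth toward -ytool ; bar 45 mm behind box centre along +ytool
y=W[:,1];box=np.array([.438,.312])
t=np.r_[box+.045*y[:2],s["eef_pos"][2]];print(t,W.T@(t-s["eef_pos"]))
```

```text
[0.56826363 0.00638241 0.19829829] [-0.29421442 -1.38492771 -2.6714335 ] [-1.67467964e-01  8.11242073e-02  1.87495097e+00  4.97662728e-04
  1.18326783e+00 -1.13790348e+00] [[-0.825  0.565  0.002]
 [ 0.565  0.825  0.   ]
 [-0.002  0.001 -1.   ]]
[0.4634292  0.34912616 0.19829829] [ 2.80173685e-01  2.23531198e-01 -2.13410005e-04]
```

View pics/scene3.png

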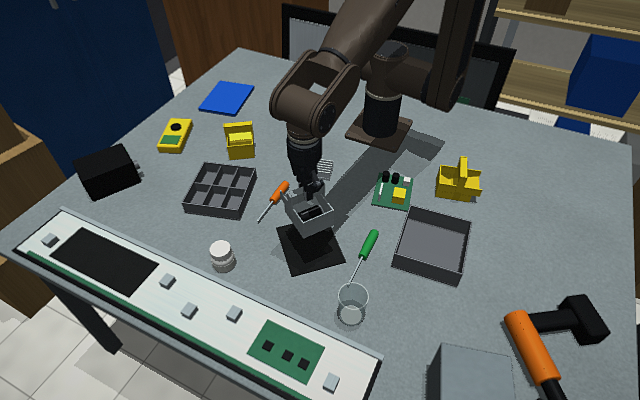

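The tray is held and the wrist camera geometry is consistent. With the tray at its current yaw, tipping would lean the wrist toward the robot and near joint 5's limit. So I'll turn it 41° so the mouth faces the box's -y, with the bar 45 mm behind the box centre: target (0.433, 0.357).

move_arm(moves=[[0,[0.006,0.0041,0],[0,0,0]],[0,[0.012,0.0083,0],[0,0,0]],[0,[0.016,0.011,0],[0,0,0]],[0,[0.018,0.0124,0],[0,0,0]],[0,[0.018,0.0124,0],[0,0,0]],[0,[0.018,0.0124,0],[0,0,0]],[0,[0.018,0.0124,0],[0,0,0]],[0,[0.018,0.0124,0],[0,0,0]],[0,[0.018,0.0124,0],[0,0,0]],[0,[0.018,0.0124,0],[0,0,0]]])

```text
time: 7.85
eef_pos: [0.4959, 0.1893, 0.1948]
tcp_rot: [0.296, 0.955, -0.0, -0.002]
contact_force: [0.7, -0.2, -3.8]
opening: 0.223
finger_force: 60.1
```

move_arm(moves=[[0,[0.018,0.0124,0],[0,0,0]],[0,[0.018,0.0124,0],[0,0,0]],[0,[0.018,0.0124,0],[0,0,0]],[0,[0.018,0.0124,0],[0,0,0]],[0,[0.018,0.0124,0],[0,0,0]],[0,[0.018,0.0124,0],[0,0,0]],[0,[0.016,0.011,0],[0,0,0]],[0,[0.012,0.0083,0],[0,0,0]],[0,[0.009,0.0062,0],[0,0,0]],[0,[0.005,0.0032,0],[0,0,0]]])

```text
time: 8.68
eef_pos: [0.4307, 0.3586, 0.1951]
tcp_rot: [0.295, 0.955, -0.001, -0.001]
contact_force: [0.2, -0.0, -2.3]
opening: 0.222
finger_force: 60.2
```

move_arm(moves=[[0,[0,0,0],[0,0,-0.03]],[0,[0,0,0],[0,0,-0.06]],[0,[0,0,0],[0,0,-0.08]],[0,[0,0,0],[0,0,-0.09]],[0,[0,0,0],[0,0,-0.1]],[0,[0,0,0],[0,0,-0.1]],[0,[0,0,0],[0,0,-0.09]],[0,[0,0,0],[0,0,-0.08]],[0,[0,0,0],[0,0,-0.055]],[0,[0,0,0],[0,0,-0.03]]])

```text
time: 9.52
eef_pos: [0.4322, 0.3569, 0.1957]
tcp_rot: [-0.058, 0.998, -0.0, -0.001]
contact_force: [-0.1, -0.5, -2.9]
opening: 0.22
finger_force: 60.1
```

Run:
```python
from h import *
s=get_state();W=R.from_quat(s["tcp_rot"]).as_matrix()
a=[]
for n in("scene","side"): im=read_camera(n);a.append(im[:,:,::-1])
print(s["eef_pos"],s["qpos"],s["time"],W.round(3))
x=cv2.resize(a[0][130:310,350:510],(400,450));y=cv2.resize(a[1][190:370,170:350],(400,400))
cv2.imwrite("pics/c4.png",np.hstack([x,cv2.copyMakeBorder(y,0,50,0,0,0)]))
```

```text
[0.43220238 0.35687661 0.19566363] [ 5.09291598e-01  6.84277098e-02  1.89349773e+00 -1.67653554e-04
  1.18107430e+00 -1.17752741e+00] 9.5167 [[-0.993 -0.116 -0.001]
 [-0.116  0.993 -0.001]
 [ 0.001 -0.001 -1.   ]]
```

View pics/c4.png

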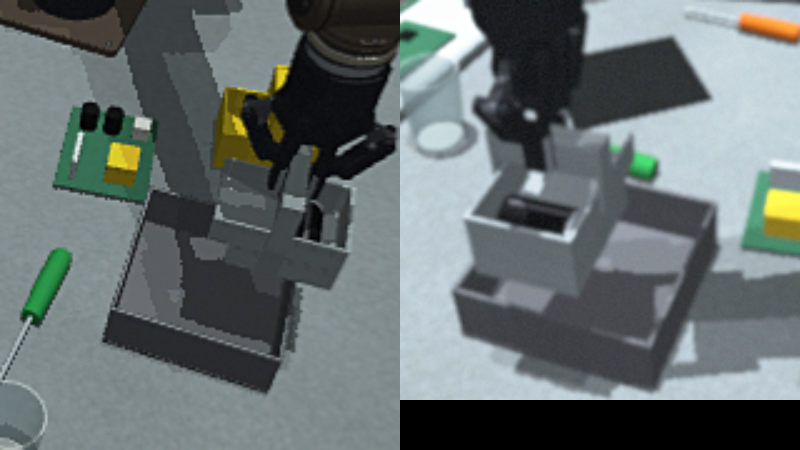

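The tray is over the box with the mouth toward -y and the capacitor still in it; the yellow tray is clear. I'll lower a bit, then tip to 40° and hold.

move_arm(moves=[[0,[0,0,0.004],[0,0,0]],[0,[0,0,0.008],[0,0,0]],[0,[0,0,0.009],[0,0,0]],[0,[0,0,0.008],[0,0,0]],[0,[0,0,0.005],[0,0,0]],[0,[0,0,0.001],[-0.01,0,0]],[0,[0,0,0],[-0.02,0,0]],[0,[0,0,0],[-0.03,0,0]],[0,[0,0,0],[-0.03,0,0]],[0,[0,0,0],[-0.03,0,0]]])

```text
time: 10.45
eef_pos: [0.4331, 0.3574, 0.162]
tcp_rot: [-0.057, 0.996, 0.061, -0.003]
contact_force: [0.4, 0.4, -3.3]
opening: 0.222
finger_force: 60.1
```

move_arm(moves=[[0,[0,0,0],[-0.035,0,0]],[0,[0,0,0],[-0.035,0,0]],[0,[0,0,0],[-0.035,0,0]],[0,[0,0,0],[-0.035,0,0]],[0,[0,0,0],[-0.035,0,0]],[0,[0,0,0],[-0.035,0,0]],[0,[0,0,0],[-0.035,0,0]],[0,[0,0,0],[-0.035,0,0]],[0,[0,0,0],[-0.035,0,0]],[0,[0,0,0],[-0.035,0,0]]])

```text
time: 11.28
eef_pos: [0.4333, 0.357, 0.1621]
tcp_rot: [-0.056, 0.971, 0.233, -0.012]
contact_force: [0.4, 1.0, -3.0]
opening: 0.222
finger_force: 60.2
```

move_arm(moves=[[0,[0,0,0],[-0.035,0,0]],[0,[0,0,0],[-0.035,0,0]],[0,[0,0,0],[-0.035,0,0]],[0,[0,0,0],[-0.035,0,0]],[0,[0,0,0],[-0.035,0,0]],[0,[0,0,0],[-0.035,0,0]],[0,[0,0,0],[-0.02,0,0]],[0,[0,0,0],[0,0,0]],[0,[0,0,0],[0,0,0]],[0,[0,0,0],[0,0,0]]])

```text
time: 12.12
eef_pos: [0.4331, 0.3573, 0.1619]
tcp_rot: [-0.054, 0.938, 0.342, -0.019]
contact_force: [1.5, 0.3, -2.5]
opening: 0.218
finger_force: 60.3
```

move_arm(moves=[[0,[0,0,0],[0,0,0]],[0,[0,0,0],[0,0,0]],[0,[0,0,0],[0,0,0]],[0,[0,0,0],[0,0,0]],[0,[0,0,0],[0,0,0]],[0,[0,0,0],[0,0,0]],[0,[0,0,0],[0,0,0]],[0,[0,0,0],[0,0,0]],[0,[0,0,0],[0,0,0]],[0,[0,0,0],[0,0,0]]])

```text
time: 12.95
eef_pos: [0.4326, 0.3572, 0.1613]
tcp_rot: [-0.054, 0.938, 0.342, -0.02]
contact_force: [0.2, -0.3, -2.3]
opening: 0.223
finger_force: 60.3
```

move_arm(moves=[[0,[0,0,0],[0,0,0]],[0,[0,0,0],[0,0,0]],[0,[0,0,0],[0,0,0]],[0,[0,0,0],[0,0,0]],[0,[0,0,0],[0,0,0]],[0,[0,0,0],[0,0,0]],[0,[0,0,0],[0,0,0]],[0,[0,0,0],[0,0,0]],[0,[0,0,0],[0,0,0]],[0,[0,0,0],[0,0,0]]])

```text
time: 13.78
eef_pos: [0.4327, 0.3573, 0.1613]
tcp_rot: [-0.054, 0.938, 0.342, -0.02]
contact_force: [-0.9, 0.7, -1.8]
opening: 0.22
finger_force: 60.3
```

Run:
```python
from h import *
s=get_state();W=R.from_quat(s["tcp_rot"]).as_matrix()
a=[]
for n in("scene","side"): im=read_camera(n);a.append(im[:,:,::-1])
print(s["eef_pos"],s["qpos"],s["time"],s["contact_force"],W.round(3),np.degrees(np.arccos(-W[2,2])))
x=cv2.resize(a[0][130:310,350:510],(400,450));y=cv2.resize(a[1][190:370,170:350],(400,400))
cv2.imwrite("pics/c5.png",np.hstack([x,cv2.copyMakeBorder(y,0,50,0,0,0)]))
```

```text
[0.43265105 0.35726536 0.16133593] [ 0.20680357  0.03250903  2.11846066  0.81298841  1.08249682 -1.91011585] 13.7833 [-0.85909401  0.68460238 -1.84520106] [[-0.993 -0.087 -0.073]
 [-0.114  0.76   0.64 ]
 [-0.     0.644 -0.765]] 40.10741851167961
```

View pics/c5.png

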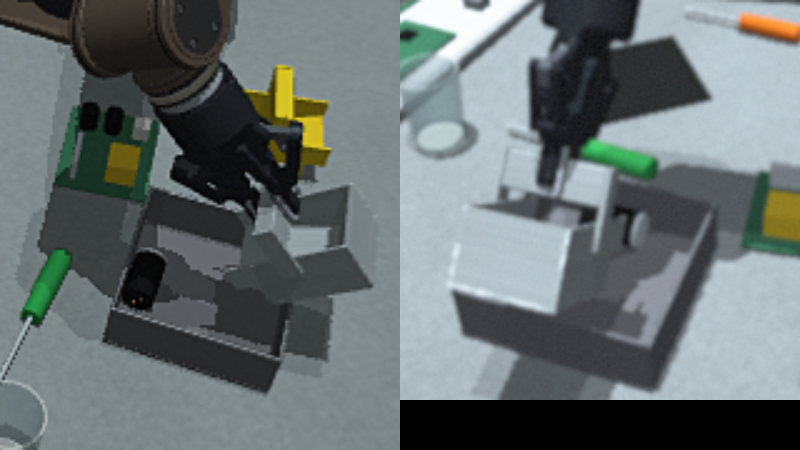

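The capacitor lies in the box at crop (143,278), against the -y wall; tip was 40.1°. I'll hold a moment more, level out and rise.

move_arm(moves=[[0,[0,0,0],[0,0,0]],[0,[0,0,0],[0,0,0]],[0,[0,0,0],[0,0,0]],[0,[0,0,0],[0,0,0]],[0,[0,0,0],[0.04,0,0]],[0,[0,0,0],[0.08,0,0]],[0,[0,0,0],[0.1,0,0]],[0,[0,0,0],[0.1,0,0]],[0,[0,0,0],[0.1,0,0]],[0,[0,0,0],[0.1,0,0]]])

```text
time: 14.72
eef_pos: [0.4329, 0.3574, 0.1622]
tcp_rot: [-0.056, 0.995, 0.088, -0.004]
contact_force: [-0.5, -0.1, -2.2]
opening: 0.226
finger_force: 60.3
```

move_arm(moves=[[0,[0,0,0],[0.09,0,0]],[0,[0,0,0],[0.06,0,0]],[0,[0,0,0],[0.03,0,0]],[0,[0,0,-0.004],[0,0,0]],[0,[0,0,-0.01],[0,0,0]],[0,[0,0,-0.01],[0,0,0]],[0,[0,0,-0.01],[0,0,0]],[0,[0,0,-0.01],[0,0,0]],[0,[0,0,-0.004],[0,0,0]],[0,[0,0,0],[0,0,0]]])

```text
time: 15.55
eef_pos: [0.4337, 0.3576, 0.2118]
tcp_rot: [-0.057, 0.998, 0.001, 0.002]
contact_force: [1.1, 0.6, -1.6]
opening: 0.219
finger_force: 60.2
```

Run:
```python
from h import *
s=get_state();W=R.from_quat(s["tcp_rot"]).as_matrix()
print(s["eef_pos"],s["time"],W.round(4),s["contact_force"])
# goal: tray x (=tool y) at 44.2 deg; bar over mat centre
a=np.arctan2(W[1,1],W[0,1]);print("turn world deg",44.2-np.degrees(a),"tool z",-(np.radians(44.2)-a))
print("shift tool",W.T@(np.array([.564,.010,s["eef_pos"][2]])-s["eef_pos"]))
```

```text
[0.4337138  0.35755999 0.21183411] 15.55 [[-0.9935 -0.1133  0.0036]
 [-0.1133  0.9936  0.0023]
 [-0.0038  0.0019 -1.    ]] [ 1.07777153  0.62584438 -1.58396798]
turn world deg -52.308140115361454 tool z 0.9129492706075838
shift tool [-9.00545908e-02 -3.60086789e-01 -3.39870089e-04]
```

move_arm(moves=[[0,[-0.0015,-0.006,0],[0,0,0]],[0,[-0.0033,-0.013,0],[0,0,0]],[0,[-0.0045,-0.018,0],[0,0,0]],[0,[-0.0051,-0.0204,0],[0,0,0]],[0,[-0.0051,-0.0204,0],[0,0,0]],[0,[-0.0051,-0.0204,0],[0,0,0]],[0,[-0.0051,-0.0204,0],[0,0,0]],[0,[-0.0051,-0.0204,0],[0,0,0]],[0,[-0.0051,-0.0204,0],[0,0,0]],[0,[-0.0051,-0.0204,0],[0,0,0]]])

```text
time: 16.38
eef_pos: [0.4976, 0.1815, 0.2083]
tcp_rot: [-0.057, 0.998, -0.0, -0.001]
contact_force: [0.1, -0.1, -2.5]
opening: 0.224
finger_force: 60.2
```

move_arm(moves=[[0,[-0.0051,-0.0204,0],[0,0,0]],[0,[-0.0051,-0.0204,0],[0,0,0]],[0,[-0.0051,-0.0204,0],[0,0,0]],[0,[-0.0051,-0.0204,0],[0,0,0]],[0,[-0.0051,-0.0204,0],[0,0,0]],[0,[-0.0051,-0.0204,0],[0,0,0]],[0,[-0.0051,-0.0204,0],[0,0,0]],[0,[-0.0045,-0.018,0],[0,0,0]],[0,[-0.0033,-0.013,0],[0,0,0]],[0,[-0.0015,-0.006,0],[0,0,0]]])

```text
time: 17.22
eef_pos: [0.563, 0.0079, 0.2086]
tcp_rot: [-0.056, 0.998, -0.0, -0.001]
contact_force: [0.5, 0.1, -1.9]
opening: 0.221
finger_force: 60.2
```

move_arm(moves=[[0,[0,0,0],[0,0,0.05]],[0,[0,0,0],[0,0,0.09]],[0,[0,0,0],[0,0,0.11]],[0,[0,0,0],[0,0,0.11]],[0,[0,0,0],[0,0,0.11]],[0,[0,0,0],[0,0,0.11]],[0,[0,0,0],[0,0,0.11]],[0,[0,0,0],[0,0,0.11]],[0,[0,0,0],[0,0,0.08]],[0,[0,0,0],[0,0,0.033]]])

```text
time: 18.05
eef_pos: [0.5625, 0.0106, 0.2088]
tcp_rot: [0.39, 0.921, -0.0, -0.001]
contact_force: [0.5, -0.5, -2.8]
opening: 0.223
finger_force: 60.3
```

Run:
```python
from h import *
s=get_state();W=R.from_quat(s["tcp_rot"]).as_matrix()
im=read_camera("scene");cv2.imwrite("pics/s6.png",im[:,:,::-1])
print(s["eef_pos"],s["time"],W.round(4),s["contact_force"])
print("yaw",np.degrees(np.arctan2(W[1,1],W[0,1])),"shift",W.T@(np.array([.564,.010,.0767])-s["eef_pos"]),s["qpos"])
```

```text
[0.56245829 0.01057572 0.2088216 ] 18.05 [[-6.956e-01  7.185e-01 -1.200e-03]
 [ 7.185e-01  6.956e-01  5.000e-04]
 [ 1.200e-03 -6.000e-04 -1.000e+00]] [ 0.45413374 -0.53442798 -2.77433296]
yaw 44.072504923844036 shift [-0.0016458   0.00078201  0.13211929] [-1.61655531e-01  6.01890862e-02  1.87708658e+00  2.87016029e-04
  1.20562525e+00 -9.30968181e-01]
```

move_arm(moves=[[0,[-0.0016,0.0008,0.006],[0,0,0]],[0,[0,0,0.014],[0,0,0]],[0,[0,0,0.018],[0,0,0]],[0,[0,0,0.018],[0,0,0]],[0,[0,0,0.018],[0,0,0]],[0,[0,0,0.018],[0,0,0]],[0,[0,0,0.014],[0,0,0]],[0,[0,0,0.009],[0,0,0]],[0,[0,0,0.006],[0,0,0]],[0,[0,0,0.004],[0,0,0]]])

```text
time: 18.93
eef_pos: [0.5644, 0.0097, 0.0835]
tcp_rot: [0.389, 0.921, -0.0, -0.0]
contact_force: [0.7, 0.4, -1.6]
opening: 0.222
finger_force: 60.3
```

move_arm(moves=[[0,[0,0,0.001],[0,0,0]],[0,[0,0,0.001],[0,0,0]],[0,[0,0,0.001],[0,0,0]],[0,[0,0,0.001],[0,0,0]],[0,[0,0,0.001],[0,0,0]],[0,[0,0,0.001],[0,0,0]],[0,[0,0,0],[0,0,0]],[0,[0,0,0],[0,0,0]],[0,[0,0,0],[0,0,0]],[0,[0,0,0],[0,0,0]]])

```text
time: 19.77
eef_pos: [0.5648, 0.0097, 0.0784]
tcp_rot: [0.389, 0.921, 0.0, 0.0]
contact_force: [0.7, -0.1, -2.3]
opening: 0.226
finger_force: 60.3
```

move_arm(moves=[[0,[0,0,0.0005],[0,0,0]],[0,[0,0,0.0005],[0,0,0]],[0,[0,0,0.0005],[0,0,0]],[0,[0,0,0.0005],[0,0,0]],[0,[0,0,0],[0,0,0]],[0,[0,0,0],[0,0,0]],[0,[0,0,0],[0,0,0]],[0,[0,0,0],[0,0,0]],[0,[0,0,0],[0,0,0]],[0,[0,0,0],[0,0,0]]])

```text
time: 20.6
eef_pos: [0.5647, 0.0096, 0.0767]
tcp_rot: [0.389, 0.921, -0.0, -0.0]
contact_force: [-3.6, -0.5, 3.5]
opening: 0.222
finger_force: 61.2
```

Contact is made (+3.5 N). I'll release gradually, then lift away.

move_arm(moves=[[0.25,[0,0,0],[0,0,0]],[0.3,[0,0,0],[0,0,0]],[0.35,[0,0,0],[0,0,0]],[0.45,[0,0,0],[0,0,0]],[0.6,[0,0,0],[0,0,0]],[0.8,[0,0,0],[0,0,0]],[1,[0,0,0],[0,0,0]],[1,[0,0,0],[0,0,0]],[1,[0,0,0],[0,0,0]],[1,[0,0,0],[0,0,0]]])

```text
time: 21.43
eef_pos: [0.5647, 0.0097, 0.0763]
tcp_rot: [0.389, 0.921, 0.0, 0.0]
contact_force: [-0.2, 0.1, 0.3]
opening: 1.0
finger_force: 0.0
```

move_arm(moves=[[1,[0,0,-0.005],[0,0,0]],[1,[0,0,-0.012],[0,0,0]],[1,[0,0,-0.018],[0,0,0]],[1,[0,0,-0.02],[0,0,0]],[1,[0,0,-0.02],[0,0,0]],[1,[0,0,-0.02],[0,0,0]],[1,[0,0,-0.02],[0,0,0]],[1,[0,0,-0.02],[0,0,0]],[1,[0,0,-0.02],[0,0,0]],[1,[0,0,-0.015],[0,0,0]]])

```text
time: 22.27
eef_pos: [0.5653, 0.0096, 0.25]
tcp_rot: [0.389, 0.921, 0.0, 0.002]
contact_force: [0.0, -0.1, -0.1]
opening: 1.0
finger_force: 0.0
```

Run:
```python
from h import *
s=get_state();w=read_camera("wrist")[:,:,::-1];sc=read_camera("scene")[:,:,::-1]
np.save("s7.npy",np.r_[s["eef_pos"],s["tcp_rot"]]);cv2.imwrite("pics/w7.png",w)
print(s["eef_pos"],s["time"],s["contact_force"],s["opening"])
x=cv2.resize(w[95:245,240:395],(465,450));y=cv2.resize(sc[180:320,190:480],(800,386))[:, :]
cv2.imwrite("pics/c7.png",np.vstack([cv2.resize(x,(248,240)).repeat(1,1) if 0 else cv2.copyMakeBorder(cv2.resize(x,(320,310)),0,0,0,260,0),cv2.resize(y,(580,280))]))
```

```text
[0.56533159 0.0096379  0.24995735] 22.2667 [ 0.02935748 -0.0653604  -0.10885682] 0.9996196823580279
```

View pics/c7.png

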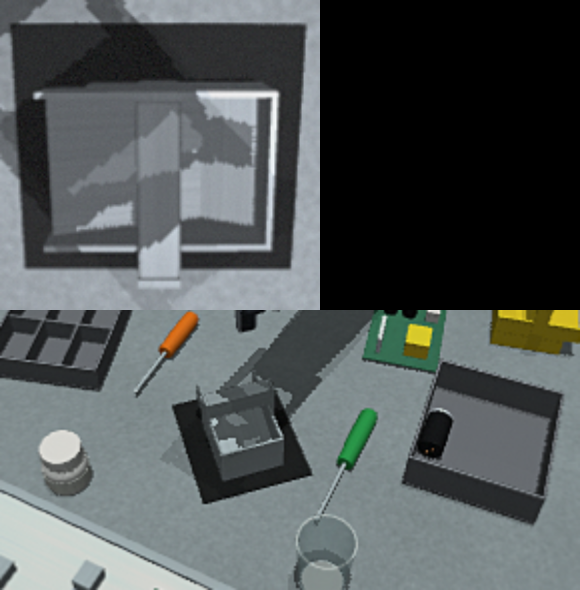

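The tray (top crop) is empty and stands square and centred on the mat. The capacitor lies in the undivided box at (434,434), and the bystanders are where they were. Handing in.

```bash
python3 -c "
from plant import *
print(sign_off())"
```

```text
the job is handed in; nothing more can be done
None
```

The job is handed in, result not reported back: the capacitor was poured into the undivided box at about 40° for roughly two seconds, and the tray is back square on its mat with the gripper clear.

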